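# Load the shoe under the leaf spring of a bending jig

### The job

Load the steel shoe into the bending jig: with the fingertips press the shoe down hard on its tail, behind the rib, so that the sprung bed sinks, and keeping it pressed push it along the channel so that it passes under the leaf spring, until its nose is fully home against the end block. Then let go and leave it there, held by the leaf spring. Do not lift or tip the shoe, do not touch the leaf spring, and leave the other things on the table where they are.

Things in the scene. Friction and masses are not known exactly. Their poses are not given: they have to be found in the camera images.
- jig: Yellow jig fixed on the table, 300 mm long (x), 110 mm wide (y), with a straight channel along x; origin: centre of its underside, on the table. The shoe is pushed along its +x to the end block (x = 105 to 145 mm, 67 mm wide, 52 mm tall, with ears to 70 mm that carry the leaf spring). The channel walls are 34 mm tall (above the table), their inner faces 47 mm apart.
- stop_face (a point): Centre line of the end block's face that the shoe's nose must meet, 30 mm above the table (x = +105 mm in the jig); axes as the jig's.
- shoe: Loose steel shoe, 130 mm long (x, nose at +65 mm), 44 mm wide, 18 mm thick, 0.55 kg, flat in the channel on the sprung bed; origin: centre of its underside. A rib 10 mm high runs across its top at x = -15 to -5 mm. The fingertips press the flat tail pad behind it (x = -65 to -15 mm) and push on the rib's back face; the rib stays outside the leaf. Steel on steel is slippery (0.2).
- shoe_pad (a point): Centre of the tail pad, on the shoe's top face (40 mm behind the shoe's centre), where to press; axes as the shoe's.
- shoe_nose (a point): Middle of the shoe's nose face (x = +65 mm, 9 mm above its underside); meets the stop face at the same jig x.
- bed (a joint): How far the sprung bed under the shoe is pressed down: 0 (up: shoe underside 30 mm, top 48 mm above the table) to 0.010 m (bottomed, shoe top at 38 mm). It stays level wherever the shoe is pressed, starts to sink at about 7 N and bottoms at about 12 N. The shoe clears the leaf's lip only when the bed is down by more than 5 mm; 7 to 9 mm is comfortable.
- leaf (a joint): Lift of the steel leaf spring, 0 (rest) to 0.4 rad, growing as its free end rises; 0.15 with the shoe home and released (bed about 5 mm down). 34 mm wide, pivoted on the end block 60 mm above the table, it reaches 77 mm back over the channel. Its blunt turned-up lip stops an unpressed shoe; its bead, 30 mm before the stop face, 35.5 mm above the table, drags on the shoe with 4 to 10 N.
- leaf_lip (a point): Lower edge of the leaf spring's free end, facing the oncoming shoe: at rest 43 mm above the table and 57 mm before the stop face.
- roller_a: Bystander, leave alone: solid dark steel bending roller standing on the table, 36 mm dia, 40 mm tall.
- roller_b: Bystander, leave alone: steel ring roller lying flat, 44 mm dia, 25 mm tall.
- wrench: Bystander, leave alone: steel wrench, 160 mm, lying beside the jig.
- hammer: Bystander, leave alone: hammer lying on the table.
- finial: Bystander, leave alone: dark steel spear point standing on its foot, 100 mm tall.
- collar: Bystander, leave alone: dark steel collar lying flat, 90 mm dia, 12 mm tall.
- punch_box: Bystander, leave alone: open wooden box 160 x 120 x 50 mm holding steel punches.
Things that resemble listed ones, but are neither listed nor needed, are in the scene too. Leave any purple look-alike of the shoe alone.

How it is judged (in metres and radians):
On the way, in this order (a step that is already met when the one before it is completed fails the run):
1. the shoe is pressed down on the sprung bed (bed down by more than 4 mm), its nose not yet past the lip by more than 10 mm (value of joint bed above 0.004 m and x of shoe_nose in the frame of stop_face below -0.047 m), for 0.1 s.
2. the shoe's nose is home against the end block, under the lifted leaf spring (x of shoe_nose in the frame of stop_face above -0.003 m and value of joint leaf above 0.02 rad), for 0.2 s.
At the end, for the whole second after the job is handed in: The shoe's nose is within 3 mm of the end block's face, the shoe lies flat and straight in the channel (within 4 mm and 0.06 rad) and at rest, released, with the leaf spring lifted (0.08 to 0.25 rad) and bearing on it with more than 3 N, the bed more than 2 mm down (x of shoe_nose in the frame of stop_face between -0.003 and 0.003 m and y of shoe_nose in the frame of stop_face between -0.004 and 0.004 m and angle between the x axis of shoe and the x axis of jig, either way round below 0.06 rad and angle between shoe's own z axis and vertical below 0.06 rad and value of joint leaf between 0.08 and 0.25 rad and value of joint bed above 0.002 m and contact force between shoe and leaf above 3 N and linear speed of shoe below 0.01 m/s); the robot touches nothing.
It fails at once if the shoe is lifted off the bed (underside more than 12 mm above its starting height) or tipped by more than 0.2 rad (height (world z) of shoe above 0.042 m or angle between shoe's own z axis and vertical above 0.2 rad).
It fails at once if the robot touches the leaf spring with more than 2 N (contact force between any of the fingers, the arm and leaf above 2 N).
It fails at once if another thing on the table is moved by more than 25 mm (distance of any of roller_a, roller_b, wrench, hammer, finial, collar, punch_box from where it was at the start of the episode above 0.025 m).
It also fails if it takes over 38 s, if anything falls off the work surface, if the arm or the gripper's body presses on something with over 40 N, if the wrist force passes 120 N, or if a joint passes its speed limit or range.

### The arm

A 6-joint arm with a two-finger parallel gripper is mounted at the origin on the work surface. World frame = base frame: x ahead of the robot, y to its left, z up, the work surface at z = 0. Lengths are in mm, angles in rad, forces in N, time in s.
With the tool pointing down it reaches from about 300 to 775 mm from the base axis. Payload 14.6 kg.
Tool frame: the origin (TCP) lies midway between the tips of the shut fingers; the grasp point (between the pads) lies manip.grasp_offset behind it (manip.grasp_offset is the distance from the TCP to the grasp point, in mm); z points along the fingers, y is the direction in which the jaws open and shut (so a half turn about z gives the same grasp; the last joint's range is limited). The gripper opens to 94 mm and grips with 3 to 60 N. Pads are 16 mm wide; open, the fingers measure 119 mm over their backs; the gripper's body (75 mm by 177 mm) begins 78 mm behind the grasp point.
Start: joints at [-1.21, 0.3, 1.521, -0, 1.321, -0.067], TCP at [228.171, -500.427, 205.446] pointing down, gripper open.
Joint ranges: [-3.03, 3.03], [-0.79, 2.21], [0.23, 2.52], [-1.04, 4.18], [0, 3.07], [-2.55, 2.55]. Speed limits (rad/s): [2.22, 2.22, 2.57, 3.14, 3.14, 3.14].

### API

Orientations are given as [roll, pitch, yaw] about the fixed x, y, z axes, in that order (R = Rz(yaw) Ry(pitch) Rx(roll)).
In Python, from cell import monitor, vision, order, manip gives the robot as it stands.
- The arm moves only by the shell command python3 -m jog 'ROWS' [FORCE]. ROWS is JSON, a list of rows, each a list of 7 numbers: the shift along the tool's x, y, z in cm, then the turn, a rotation vector about the tool's x, y, z in rad, then the opening in per cent of the stroke, from 0 (shut) to 100 (fully open). In form: [[tx, ty, tz, rx, ry, rz, jaw], ...]. A call has 1 to 8 rows; each row shifts and turns the commanded pose from where the row before left it, along the tool's axes as they then stand; what a row does not reach is not made up. A row lasts 1/10 s, in which the tool goes at most 50 mm and 8.59 degrees, less where a joint would pass 70% of its speed; a pose out of reach is approached as far as the arm can. A call is refused whole if a number of a shift passes 5 or a number of a turn 0.15, either way. A call with a gripper value outside its range is refused whole. The fingers move at their own pace and stop on an object; FORCE is the grip in N (left out, the last holds). Time passes only in rows, so rows that do not move let the fingers close. It gives the time, the measured TCP pose, the force and the opening at its end, in the units of the state.
- monitor.read_state(): the state, without advancing time (a new reading comes with each control period).
- vision.camera(name): name is "side" or "top"; returns a dict with "color" (480x640x3 uint8, blue, green, red), "fx", "fy", "cx", "cy" (pixels), "cam_to_world" (4x4, takes a point from camera to world coordinates). Camera axes: x right, y down, z forward; pixel columns grow to the right and rows downward; lengths in mm; the calibration is good to about 2 mm. A picture is of the moment at which its call begins. There is no depth.
- order.sign_off(): hands the job in, once; it reports no verdict.
The state is a dict: "clock": time; "joints": joint angles; "qd": joint speeds; "effort": joint torques, N m; "eef_pos": TCP position; "eef_rot": TCP orientation; "wrist_force": force on the tool from outside, world axes, zero at the start; "moment": the same for the moment, N m; "finger_gap": finger opening in mm.
Only numpy, scipy, OpenCV 4.12 (cv2) and the standard library are available. Lean on these libraries where they do the work, as an engineer would, in place of code of your own. Each camera call takes 0.05 s, during which the arm holds its last target.

## Working session

There is one attempt and no reset: what is moved stays moved. The work goes in short steps, Python scripts to look and compute and a shell command to move; the robot and the scene stay as the last step left them, time stands still between calls to the robot, and variables do not carry over. Pictures are saved under pics/ and viewed, and the job is handed in when it is done.

```bash
ls; mkdir -p pics
python3 - <<'E'
from cell import monitor, vision, manip
import cv2
print(monitor.read_state(), manip.grasp_offset)
for n in("side","top"):
    c=vision.camera(n); cv2.imwrite(f"pics/{n}0.png",c["color"]); print(n,c["fx"],c["fy"],c["cx"],c["cy"],c["cam_to_world"])
E
```

```text
pics
{'clock': 0.0, 'joints': array([-1.20962383e+00,  3.00451910e-01,  1.52159511e+00,  2.21933596e-05,
        1.32072335e+00, -6.66218822e-02]), 'qd': array([ 0.00077454, -0.0011323 ,  0.00018764,  0.00131192,  0.00080488,
       -0.00049186]), 'effort': array([-1.49367293e-03, -5.31812990e+01, -3.52732301e+01,  7.07569672e-02,
        2.44608679e-02, -8.87944020e-05]), 'eef_pos': array([ 228.07013547, -500.18190865,  204.89093111]), 'eef_rot': array([-3.14041898e+00, -9.98527129e-05,  4.27788820e-01]), 'wrist_force': array([-0.51167941, -0.57275219, -0.0265254 ]), 'moment': array([-0.0210627 , -0.0019627 , -0.04949757]), 'finger_gap': 93.86783472815998} 18.8
side 545.5329630715526 545.5329630715526 338.87795679517916 245.99956353272984 [[-9.47041660e-01 -1.63673058e-01  2.76266582e-01  1.35763612e+02]
 [-3.21092968e-01  4.73642770e-01 -8.20098672e-01  1.02776149e+03]
 [ 3.37638887e-03 -8.65374865e-01 -5.01113703e-01  7.05269792e+02]
 [ 0.00000000e+00  0.00000000e+00  0.00000000e+00  1.00000000e+00]]
top 503.1673995401222 503.1673995401222 315.5616236943364 241.58375437187175 [[-2.84490697e-02 -9.91788818e-01  1.24681961e-01  3.40532022e+02]
 [-9.99593480e-01  2.84611556e-02 -1.68467628e-03  2.62092160e+01]
 [-1.87774959e-03 -1.24679203e-01 -9.92195329e-01  1.15926082e+03]
 [ 0.00000000e+00  0.00000000e+00  0.00000000e+00  1.00000000e+00]]
```

View pics/side0.png

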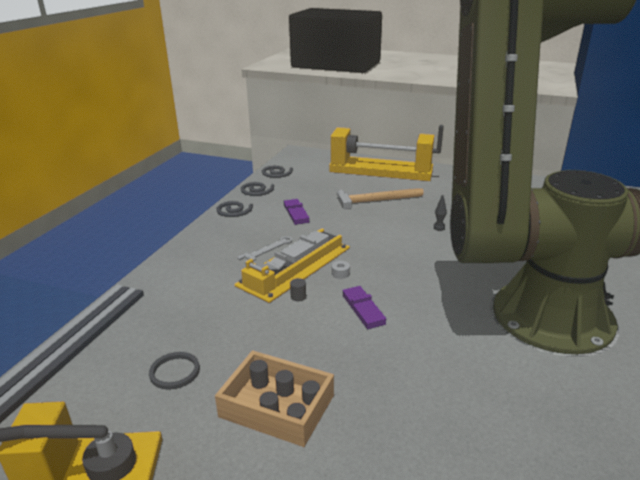

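View pics/top0.png

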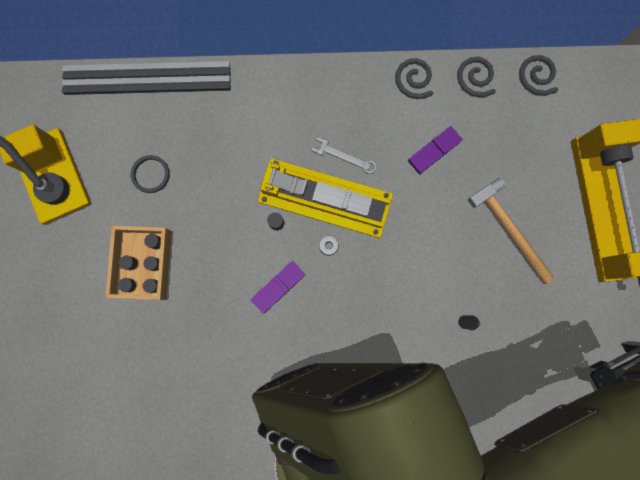

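The pictures show the yellow jig in the middle: top view (325,197), side view (293,263). Its end block is at the left in the top view. The grey steel shoe lies in the channel at about (345,197). Two purple look-alikes lie at top (278,287) and (435,150), and I'm leaving both alone. Other jig-like machines are at top (45,175) and (610,200). Next is a close crop.

Run:
```python
import cv2
t=cv2.imread("pics/top0.png")[145:250,245:405]; cv2.imwrite("pics/tc.png",cv2.resize(t,None,fx=5,fy=5,interpolation=cv2.INTER_CUBIC))
t=cv2.imread("pics/side0.png")[220:310,225:360]; cv2.imwrite("pics/sc.png",cv2.resize(t,None,fx=5.9,fy=5.9,interpolation=cv2.INTER_CUBIC))
```

```text
(no output)
```

View pics/tc.png

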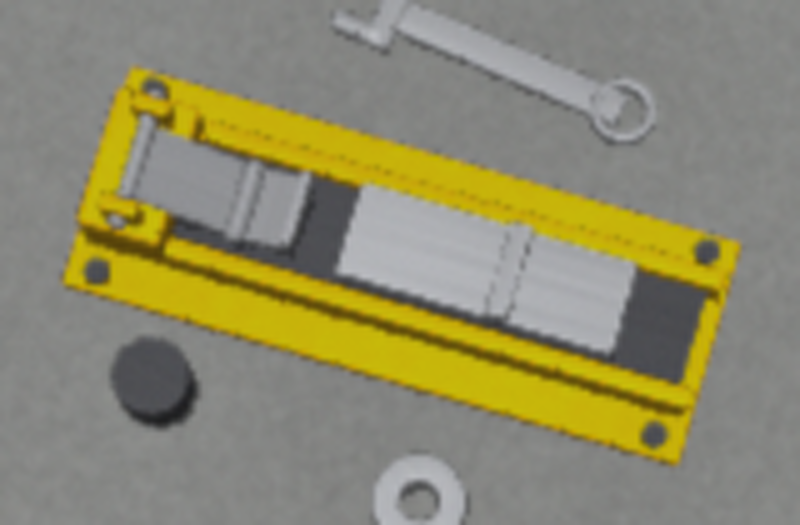

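View pics/sc.png

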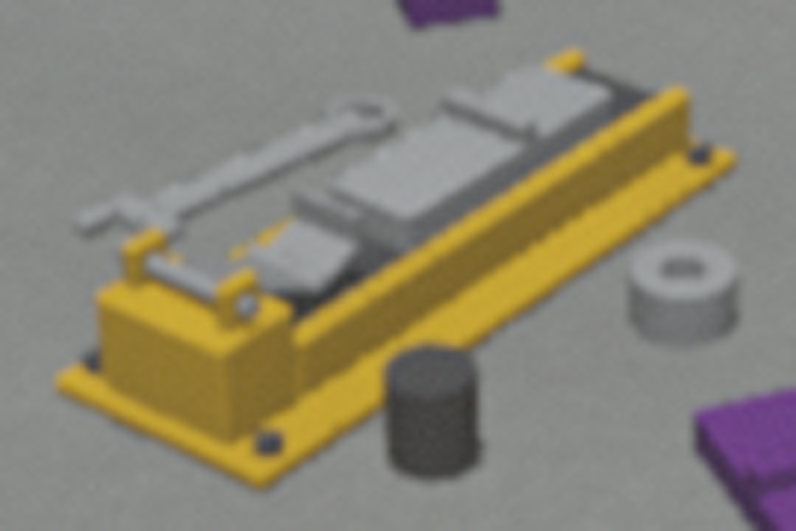

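```bash
cat > h.py <<'E'
import numpy as np, cv2
from cell import monitor, vision
def ray(c,u,v,z):
    M=np.array(c["cam_to_world"]); d=M[:3,:3]@np.array([(u-c["cx"])/c["fx"],(v-c["cy"])/c["fy"],1]); o=M[:3,3]
    return o+d*(z-o[2])/d[2]
def proj(c,p):
    M=np.array(c["cam_to_world"]); q=M[:3,:3].T@(np.array(p)-M[:3,3]); return c["fx"]*q[0]/q[2]+c["cx"],c["fy"]*q[1]/q[2]+c["cy"]
E
python3 - <<'E'
from h import *
c=vision.camera("top"); im=c["color"]
hsv=cv2.cvtColor(im,cv2.COLOR_BGR2HSV)
y=cv2.inRange(hsv,(20,120,60),(35,255,255)); y[:, :245]=0;y[:,405:]=0
cn=max(cv2.findContours(y,cv2.RETR_EXTERNAL,cv2.CHAIN_APPROX_NONE)[0],key=cv2.contourArea)
h=cv2.convexHull(cn); r=cv2.minAreaRect(h); print(r)
b=np.array([ray(c,u,v,8) for u,v in cv2.boxPoints(r)]); print(b.round(1), np.linalg.norm(b-np.roll(b,1,0),axis=1), b.mean(0))
# shoe: light grey
g=((hsv[...,1]<40)&(hsv[...,2]>150)).astype(np.uint8)*255
m=np.zeros_like(g); m[178:220,300:375]=255; g&=m
cn=max(cv2.findContours(g,cv2.RETR_EXTERNAL,cv2.CHAIN_APPROX_NONE)[0],key=cv2.contourArea)
r=cv2.minAreaRect(cn); print(r)
b=np.array([ray(c,u,v,48) for u,v in cv2.boxPoints(r)]); print(b.round(1), np.linalg.norm(b-np.roll(b,1,0),axis=1), b.mean(0))
# manual corners
f=lambda x,y,z: ray(c,(x+.5)/5-.5+245,(y+.5)/5-.5+145,z)
for nm,P,z in (("jig",[(130,68),(740,240),(680,465),(65,285)],8),("shoe",[(360,180),(637,262),(612,352),(335,272)],48),("rib",[(510,225),(532,228),(510,322),(487,312)],58)):
    b=np.array([f(*p,z) for p in P]); print(nm,b.round(1).tolist(), np.linalg.norm(b-np.roll(b,1,0),axis=1).round(1), b.mean(0).round(1))
s=vision.camera("side")
q=lambda x,y,z: ray(s,(x+.5)/5.9-.5+225,(y+.5)/5.9-.5+220,z)
for nm,P,z in (("shoe",[(330,182),(408,220),(612,95),(535,58)],48),("jigendblk far/near corners z0-8",[(60,380),(262,485),(735,157)],8)):
    print(nm,[q(*p,z).round(1).tolist() for p in P])
E
```

```text
((324.58282470703125, 197.3184814453125), (129.51434326171875, 46.55744171142578), 16.389541625976562)
[[ 583.6  160.5    8. ]
 [ 689.8  128.1    8. ]
 [ 593.6 -160.3    8. ]
 [ 489.4 -124.9    8. ]] [300.60939187 111.09604235 304.01359505 109.99369166] [589.10932502   0.86949524   8.        ]
((342.00457763671875, 197.65138244628906), (56.894874572753906, 19.252307891845703), 16.69924545288086)
[[ 577.6   29.6   48. ]
 [ 619.7   15.9   48. ]
 [ 578.5 -105.6   48. ]
 [ 536.8  -91.4   48. ]] [127.70985431  44.25488873 128.30417071  44.06030085] [578.1633819  -37.87912147  48.        ]
jig [[686.1, 124.5, 8.0], [595.2, -158.7, 8.0], [490.2, -126.0, 8.0], [582.9, 156.6, 8.0]] [108.1 297.5 110.  297.4] [588.6  -0.9   8. ]
shoe [[619.0, 18.0, 48.0], [577.6, -105.5, 48.0], [536.9, -92.6, 48.0], [577.0, 30.5, 48.0]] [ 43.8 130.3  42.7 129.4] [577.6 -37.4  48. ]
rib [[594.0, -48.3, 58.0], [592.3, -58.1, 58.0], [549.9, -46.7, 58.0], [554.8, -36.7, 58.0]] [40.9  9.9 43.9 11.2] [572.7 -47.5  58. ]
shoe [[622.1, 17.1, 48.0], [581.0, 34.1, 48.0], [539.4, -87.8, 48.0], [581.7, -107.8, 48.0]]
jigendblk far/near corners z0-8 [[688.6, 127.3, 8.0], [585.8, 164.5, 8.0], [495.1, -121.0, 8.0]]
```

```bash
python3 -m jog '[[0,0,0,0,0,-0.137,0],[0,0,0,0,0,-0.137,0],[0,0,0,0,0,-0.137,0],[0,0,0,0,0,-0.137,0],[0,0,0,0,0,-0.137,0],[0,0,0,0,0,-0.137,0],[0,0,0,0,0,0,0]]' 20; python3 -m jog '[[3,1.2,0,0,0,0,0],[4,1.6,0,0,0,0,0],[4,1.6,0,0,0,0,0],[4,1.6,0,0,0,0,0],[4,1.6,0,0,0,0,0],[4,1.6,0,0,0,0,0],[4,1.6,0,0,0,0,0],[0,0,0,0,0,0,0]]'
```

```text
clock: 0.9
eef_pos: [228.1, -500.4, 205.3]
eef_rot: [-3.141, -0.0, 1.252]
wrist_force: [-1.3, 0.2, 0.3]
finger_gap: 41.4
clock: 1.7
eef_pos: [418.0, -275.1, 205.4]
eef_rot: [3.141, -0.001, 1.25]
wrist_force: [-0.5, -0.4, -0.5]
finger_gap: 0.4
```

```bash
python3 -m jog '[[3.9,1.28,0,0,0,0,0],[3.9,1.28,0,0,0,0,0],[3.9,1.28,1,0,0,0,0],[3.9,1.28,2.5,0,0,0,0],[4,1.28,2.5,0,0,0,0],[4,1.3,2.5,0,0,0,0],[0,0,2,0,0,0,0],[0,0,0,0,0,0,0]]'
python3 - <<'E'
from h import *
for n in("side","top"):
    c=vision.camera(n); im=c["color"]; p=proj(c,monitor.read_state()["eef_pos"]); print(n,p)
    x,y=(225,180) if n=="side" else (245,145)
    cv2.imwrite(f"pics/{n}1.png",cv2.resize(im[y:y+120,x:x+160],None,fx=5,fy=5,interpolation=cv2.INTER_CUBIC))
print(monitor.read_state()["joints"])
E
```

```text
clock: 2.5
eef_pos: [562.1, -78.2, 97.6]
eef_rot: [-3.136, 0.001, 1.248]
wrist_force: [-0.3, -0.3, 0.4]
finger_gap: 0.7
side (np.float64(317.9475899995099), np.float64(217.28489021283843))
top (np.float64(362.8478942573771), np.float64(198.67974121926133))
[-2.04545054e-01  4.46102312e-01  1.57686940e+00 -1.23489143e-04
  1.11880735e+00  1.19220573e-01]
```

View pics/side1.png

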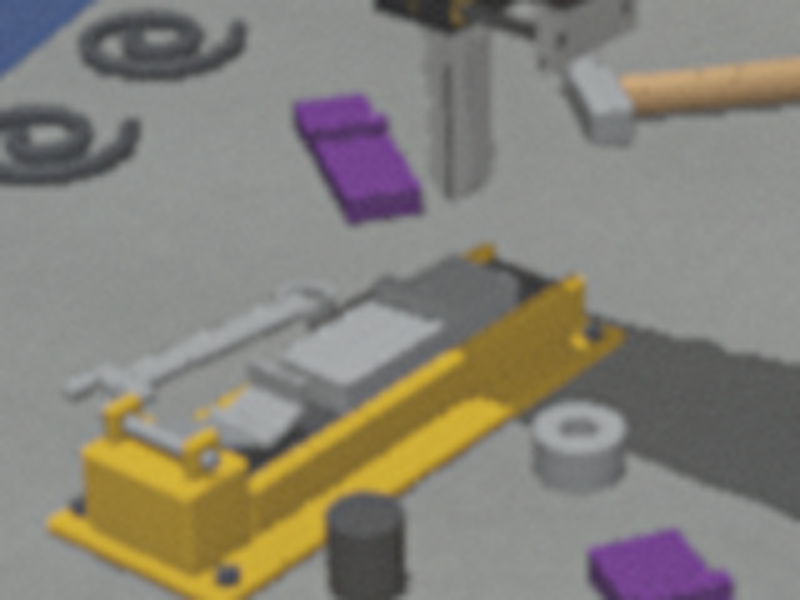

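View pics/top1.png

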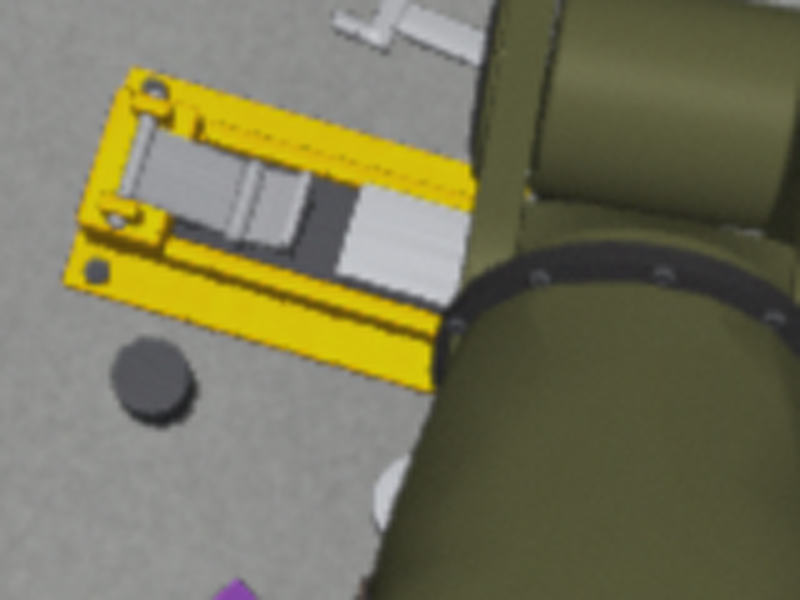

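The fingertips show at side pixel (317.6,219), against a projected TCP of (318,217), so the calibration agrees. The shut fingers are above the tail, and shoe and jig haven't moved. Now I descend until they almost touch.

```bash
python3 -m jog '[[0,0,1.5,0,0,0,0],[0,0,1.3,0,0,0,0],[0,0,1,0,0,0,0],[0,0,0,0,0,0,0],[0,0,0,0,0,0,0]]'
```

```text
clock: 3.1
eef_pos: [563.5, -78.9, 62.8]
eef_rot: [3.141, -0.0, 1.249]
wrist_force: [1.4, 1.2, 0.6]
finger_gap: 0.1
```

```bash
python3 -m jog '[[0,0.1,0.6,0,0,0,0],[0,0,0.5,0,0,0,0],[0,0,0,0,0,0,0],[0,0,0,0,0,0,0]]';python3 -m jog '[[0,0,0.2,0,0,0,0],[0,0,0.2,0,0,0,0],[0,0,0,0,0,0,0]]';python3 -m jog '[[0,0,0.2,0,0,0,0],[0,0,0,0,0,0,0]]'
```

```text
clock: 3.5
eef_pos: [564.3, -78.9, 51.4]
eef_rot: [-3.141, 0.0, 1.25]
wrist_force: [0.1, -0.5, -0.3]
finger_gap: 0.6
clock: 3.8
eef_pos: [564.6, -79.0, 47.9]
eef_rot: [3.141, -0.0, 1.25]
wrist_force: [-2.7, 0.1, 7.8]
finger_gap: 0.4
clock: 4.0
eef_pos: [564.8, -79.1, 46.1]
eef_rot: [3.14, -0.0, 1.25]
wrist_force: [-1.9, 0.3, 8.1]
finger_gap: 0.4
```

```bash
python3 -m jog '[[0,0,0.2,0,0,0,0],[0,0,0.2,0,0,0,0],[0,0,0.1,0,0,0,0],[0,0,0.1,0,0,0,0],[0,0,0,0,0,0,0],[0,0,0,0,0,0,0]]'
```

```text
clock: 4.6
eef_pos: [564.9, -79.1, 40.6]
eef_rot: [3.14, -0.0, 1.25]
wrist_force: [-3.6, 0.1, 11.6]
finger_gap: 0.4
```

```bash
python3 -m jog '[[0.4,0,0,0,0,0,0],[0.5,0,0,0,0,0,0],[0.5,0,0,0,0,0,0],[0.5,0,0,0,0,0,0],[0.1,0,0,0,0,0,0],[0,0,0,0,0,0,0]]'
python3 - <<'E'
from h import *
c=vision.camera("side"); im=c["color"]
cv2.imwrite("pics/side2.png",cv2.resize(im[180:300,225:385],None,fx=5,fy=5,interpolation=cv2.INTER_CUBIC))
E
```

```text
clock: 5.2
eef_pos: [571.8, -60.2, 40.9]
eef_rot: [3.138, -0.0, 1.25]
wrist_force: [0.3, -0.6, 11.4]
finger_gap: 0.3
```

View pics/side2.png

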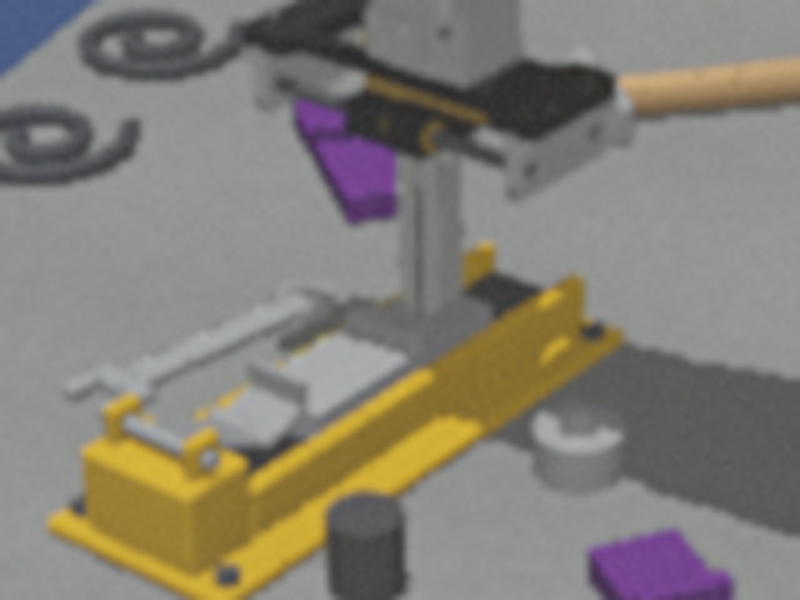

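The shoe was carried along: its nose is now at the lip, about (285,400), with the bed down and the rib still ahead of the fingers. I'll keep pushing.

```bash
python3 -m jog '[[0.3,0,0.1,0,0,0,0],[0.5,0,0,0,0,0,0],[0.5,0,0,0,0,0,0],[0.5,0,0,0,0,0,0],[0.5,0,0,0,0,0,0],[0.2,0,0,0,0,0,0],[0,0,0,0,0,0,0]]'; python3 -m jog '[[0.4,0,0,0,0,0,0],[0.5,0,0,0,0,0,0],[0.5,0,0,0,0,0,0],[0.5,0,0,0,0,0,0],[0.1,0,0,0,0,0,0],[0,0,0,0,0,0,0]]'
python3 - <<'E'
from h import *
c=vision.camera("side"); im=c["color"]
cv2.imwrite("pics/side3.png",cv2.resize(im[180:300,225:385],None,fx=5,fy=5,interpolation=cv2.INTER_CUBIC))
E
```

```text
clock: 5.95
eef_pos: [579.5, -36.5, 39.7]
eef_rot: [3.139, -0.0, 1.25]
wrist_force: [-1.0, -1.6, 9.8]
finger_gap: 0.4
clock: 6.55
eef_pos: [585.1, -18.3, 38.9]
eef_rot: [3.14, 0.001, 1.25]
wrist_force: [-0.5, -7.9, 3.8]
finger_gap: 0.8
```

View pics/side3.png

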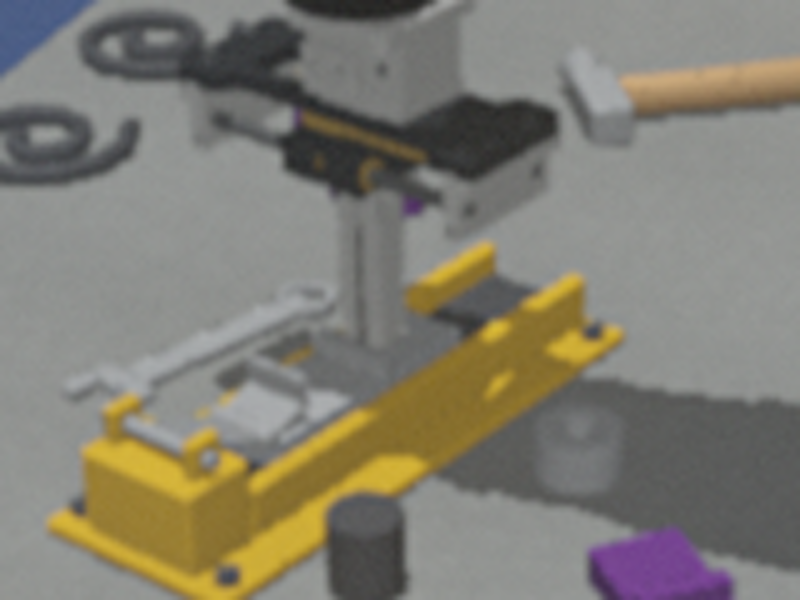

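The nose is now under the leaf. The push force is about 8 N because of the drag. I continue to the stop.

```bash
python3 -m jog '[[0.4,0,0,0,0,0,0],[0.4,0,0,0,0,0,0],[0.4,0,0,0,0,0,0],[0.1,0,0,0,0,0,0],[0,0,0,0,0,0,0]]';  python3 -m jog '[[0.3,0,0,0,0,0,0],[0.3,0,0,0,0,0,0],[0.2,0,0,0,0,0,0],[0,0,0,0,0,0,0]]';python3 - <<'E'
from h import *
c=vision.camera("side"); im=c["color"]
cv2.imwrite("pics/side4.png",cv2.resize(im[180:300,225:385],None,fx=5,fy=5,interpolation=cv2.INTER_CUBIC))
E
```

```text
clock: 7.1
eef_pos: [589.3, -5.3, 39.0]
eef_rot: [3.14, 0.0, 1.25]
wrist_force: [-1.3, -2.1, 5.0]
finger_gap: 0.2
clock: 7.5
eef_pos: [591.9, 2.3, 39.1]
eef_rot: [3.14, 0.0, 1.25]
wrist_force: [-0.8, -3.0, 6.0]
finger_gap: 0.8
```

View pics/side4.png

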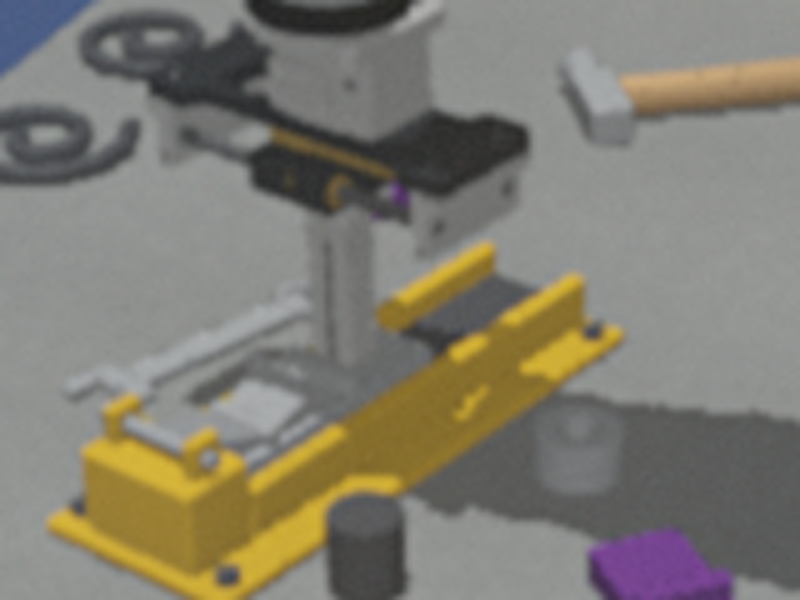

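```bash
python3 -m jog '[[0.3,0,0,0,0,0,0],[0.3,0,0,0,0,0,0],[0,0,0,0,0,0,0]]';  python3 -m jog '[[0.3,0,0,0,0,0,0],[0.2,0,0,0,0,0,0],[0,0,0,0,0,0,0]]'; python3 -m jog '[[0.2,0,0,0,0,0,0],[0,0,0,0,0,0,0]]'
```

```text
clock: 7.85
eef_pos: [593.8, 8.1, 39.0]
eef_rot: [3.14, 0.0, 1.25]
wrist_force: [-1.7, -2.5, 6.2]
finger_gap: 0.3
clock: 8.15
eef_pos: [595.3, 12.7, 39.0]
eef_rot: [3.14, 0.0, 1.25]
wrist_force: [-1.1, -2.9, 5.4]
finger_gap: 0.3
clock: 8.35
eef_pos: [595.7, 13.5, 39.0]
eef_rot: [3.141, 0.002, 1.25]
wrist_force: [-3.0, -10.7, 7.6]
finger_gap: 0.3
```

```bash
python3 -m jog '[[0.2,0,0,0,0,0,0],[0,0,0,0,0,0,0]]'; python3 -m jog '[[0.2,0,0,0,0,0,0],[0,0,0,0,0,0,0],[0,0,0,0,0,0,0]]'
python3 - <<'E'
from h import *
c=vision.camera("side"); im=c["color"]
cv2.imwrite("pics/side5.png",cv2.resize(im[180:300,225:385],None,fx=5,fy=5,interpolation=cv2.INTER_CUBIC))
E
```

```text
clock: 8.55
eef_pos: [595.9, 13.6, 39.0]
eef_rot: [3.141, 0.005, 1.249]
wrist_force: [-6.8, -22.4, 9.1]
finger_gap: 0.7
clock: 8.85
eef_pos: [596.0, 13.8, 39.0]
eef_rot: [-3.141, 0.007, 1.249]
wrist_force: [-11.9, -34.2, 12.4]
finger_gap: 0.7
```

View pics/side5.png

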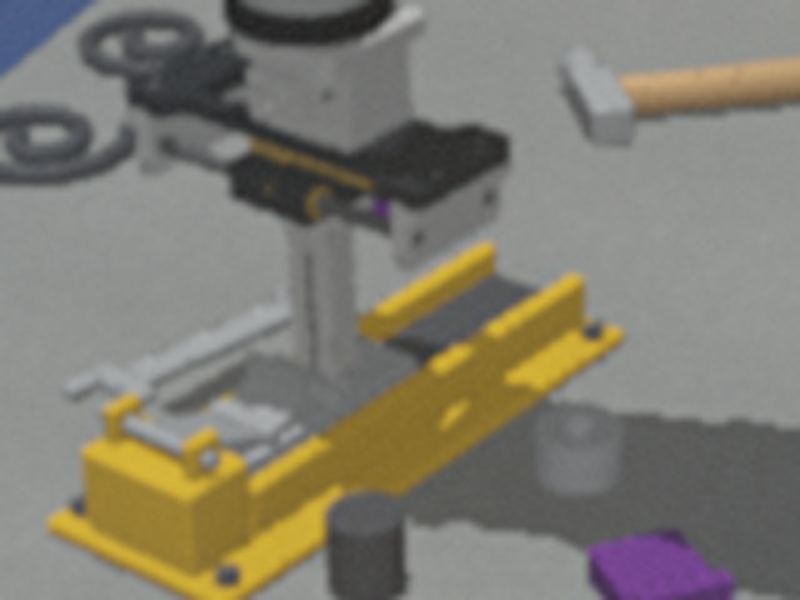

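Hard stop: the push rose to 36 N with no motion, and the TCP is at jig x of about 15, as expected when home. I ease the push and then lift straight up.

```bash
python3 -m jog '[[-0.3,0,0,0,0,0,0],[-0.1,0,0,0,0,0,0],[0,0,0,0,0,0,0]]'; python3 -m jog '[[0,0,-0.2,0,0,0,0],[0,0,-0.3,0,0,0,0],[0,0,-0.5,0,0,0,0],[-0.2,0,-0.8,0,0,0,0],[-0.5,0,-2,0,0,0,0],[-1,0,-3,0,0,0,0],[-3,0,-3,0,0,0,0],[0,0,0,0,0,0,0]]'
```

```text
clock: 9.2
eef_pos: [595.9, 13.5, 39.1]
eef_rot: [3.14, 0.001, 1.249]
wrist_force: [-0.5, -9.7, 5.6]
finger_gap: 1.0
clock: 10.0
eef_pos: [581.9, -31.8, 140.8]
eef_rot: [3.135, -0.001, 1.248]
wrist_force: [-0.0, -0.6, 0.2]
finger_gap: 0.5
```

```bash
python3 -m jog '[[-4.5,0,-1,0,0,0,0],[-4.5,0,-1,0,0,0,0],[-4.5,0,-1,0,0,0,0],[-4.5,0,0,0,0,0,0],[-4.5,0,0,0,0,0,0],[-4.5,0,0,0,0,0,0],[0,0,0,0,0,0,0],[0,0,0,0,0,0,0]]'
python3 - <<'E'
from h import *
for n in("side","top"):
    c=vision.camera(n); im=c["color"]; cv2.imwrite(f"pics/{n}6f.png",im)
    x,y=(225,200) if n=="side" else (245,145)
    cv2.imwrite(f"pics/{n}6.png",cv2.resize(im[y:y+110,x:x+160],None,fx=5,fy=5,interpolation=cv2.INTER_CUBIC))
E
```

```text
clock: 10.8
eef_pos: [495.3, -286.0, 165.9]
eef_rot: [-3.141, -0.0, 1.248]
wrist_force: [0.7, -0.5, 0.3]
finger_gap: 0.6
```

View pics/side6.png

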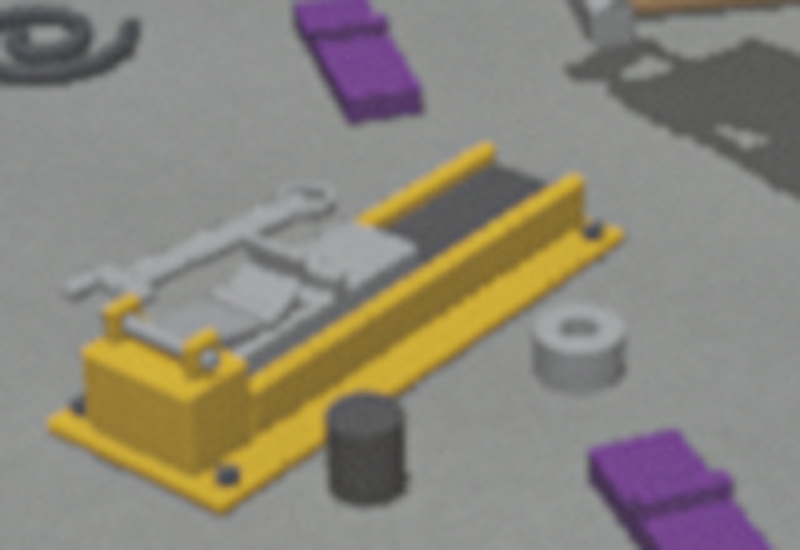

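View pics/top6.png

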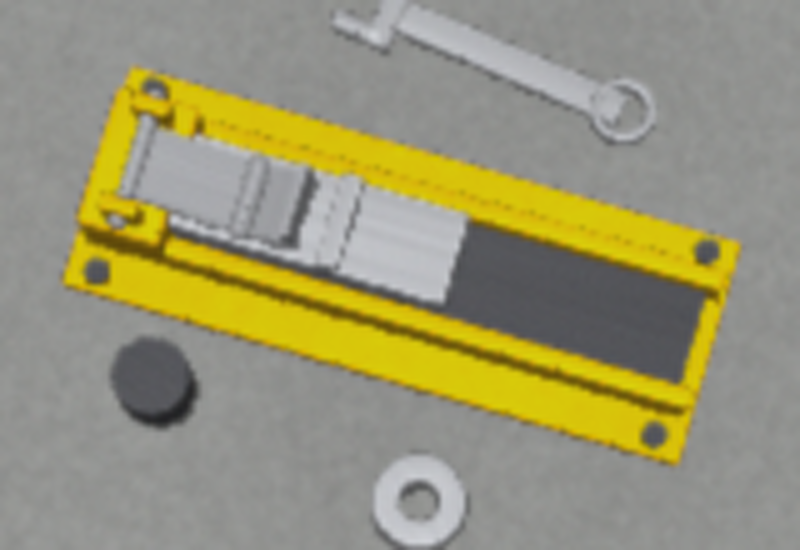

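The side and top views show the shoe under the lifted leaf, with the rib outside it. The tail edge runs from top-crop (468,215) to (443,303). I check that edge and the other objects.

Run:
```python
from h import *
c=vision.camera("top")
f=lambda x,y,z: ray(c,(x+.5)/5-.5+245,(y+.5)/5-.5+145,z)
d=np.array([.3153,.949]);n=np.array([.949,-.3153]); o=np.array([589,.3])
for p in ((468,215),(443,303)): q=f(*p,43)[:2]-o; print(q@d,q@n)
for p in ((637,262),(612,352)): q=f(*p,48)[:2]-o; print("before",q@d,q@n)
a=cv2.imread("pics/top0.png");b=c["color"]
m=(cv2.absdiff(a,b).max(2)>60).astype(np.uint8)
for k in cv2.findContours(m,cv2.RETR_EXTERNAL,cv2.CHAIN_APPROX_SIMPLE)[0]:
    if cv2.contourArea(k)>15: print(cv2.boundingRect(k))
```

```text
-24.92416366258186 22.59851257786553
-25.593948500088814 -19.561776560443576
before -104.00890908044697 22.560217342429006
before -104.57714364889858 -20.18584805950791
(296, 449, 38, 24)
(281, 439, 22, 15)
(270, 432, 18, 12)
(259, 423, 17, 14)
(253, 390, 30, 11)
(258, 375, 29, 16)
(361, 373, 20, 19)
(332, 364, 53, 17)
(207, 337, 108, 143)
(470, 321, 170, 159)
(334, 188, 39, 27)
(283, 172, 35, 26)
(394, 152, 182, 216)
```

```bash
python3 -c "
from cell import order,monitor
print(order.sign_off(), monitor.read_state()['wrist_force'])"
```

```text
the job is handed in; nothing more can be done
the job is handed in; nothing more can be done
```

The shoe is loaded, and I handed the job in at about 11 s on the clock. I pressed its tail with the shut fingertips until the bed sank about 7 to 9 mm, going by the fingertip height. I then pushed it under the leaf until it stopped hard against the end block, at about 36 N with no further motion. After easing the push, I lifted straight up and backed the arm well clear.

- **Position:** the tail edge measured at jig x = -24.9 and -25.6 mm, where -25 is fully home. The calibration is only good to about 2 mm, against the 3 mm tolerance.
- **Alignment:** the shoe lies about 1.5 mm off the jig's centre line, and straight to within about 0.02 rad.
- **Leaf spring:** it is visibly lifted on the shoe, with the rib outside it. I could not measure the leaf angle or its force on the shoe directly.
- **Other objects:** a before/after comparison of the top view showed changes at the shoe, at the leaf, and in areas I put down to the arm and its shadow. One of those areas overlaps the hammer and the finial, so the comparison doesn't clear those two. I never worked near either of them.

No check failed or disagreed. The hand-in gives no verdict.

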